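# Seat a digestion vessel in the capping station

## Robot

A 6-joint arm with a two-finger parallel gripper is mounted at the origin on the work surface. World frame = base frame: x ahead of the robot, y to its left, z up, the work surface at z = 0. Lengths are in m, angles in rad, forces in N, time in s.
With the tool pointing down it reaches from about 0.25 to 0.775 m from the base axis. Payload 8.9 kg.
Tool frame: the origin (TCP) lies midway between the tips of the shut fingers; the grasp point (between the pads) lies 19 mm behind it (bot.hold_point_z is the distance from the TCP to the grasp point, in m); z points along the fingers, y is the direction in which the jaws open and shut (so a half turn about z gives the same grasp; the last joint's range is limited). The gripper opens to 85 mm and grips with 20 to 120 N. Pads are 22 mm wide; open, the fingers measure 114 mm over their backs; the gripper's body (76 mm by 85 mm) begins 54 mm behind the grasp point. The pads swing forward as they close: fully open they stand 13 mm farther back than shut.
Start: joints at [-1.319, 0.291, -0.153, 1.127, 0, 1.431], TCP at [0.2, -0.485, 0.231] pointing down, gripper open.
Joint ranges: [-2.52, 2.52], [-0.91, 1.74], [-1.3, 1.37], [-1.96, 2.02], [-1.52, 1.47], [-3.14, 3.14]. Speed limits (rad/s): [2.22, 2.22, 2.79, 3.14, 3.14, 3.14].

## Interface

Orientations are given as a rotation vector (axis times angle).
In Python, from workcell import bot gives the robot as it stands. The module is installed in compiled form; this text tells all that it offers.
- The arm moves only by the tool arm_command, never from a script. Its argument "steps" is a list of rows, each an object of numbers: "dx", "dy", "dz": the shift along the tool's x, y, z in cm; "yaw": the turn about the tool's z in degrees. In form: [{"dx": .., "dy": .., "dz": .., "yaw": ..}, ...]. A call has 1 to 10 rows; each row is the pose to reach, as a shift and turn from the pose measured when the call began, along the tool's axes at that moment; what a row does not reach only later rows make up. A row lasts 1/8 s, in which the tool goes at most 62.5 mm and 10.7 degrees, less where a joint would pass 70% of its speed; a pose out of reach is approached as far as the arm can. A call with a gripper value outside its range is refused whole. "claw" is the opening, from -1 (shut) to 1 (fully open), so that 0 is half open, set as the call begins (left out, the last holds). The fingers move at their own pace and stop on an object; "force" is the grip in N (left out, the last holds). Time passes only in rows, so rows that repeat a pose let the fingers close. It gives the time, the measured TCP pose, the force and the opening at its end, in the units of the state.
- bot.state(): the state, without advancing time (a new reading comes with each control period).
- bot.capture(name): name is "side" or "top"; returns a dict with "img" (480x640x3 uint8, red, green, blue), "fx", "fy", "cx", "cy" (pixels), "cam_to_world" (4x4, takes a point from camera to world coordinates). Camera axes: x right, y up, looking along -z (the intrinsics and any distortion apply to the point x, -y, -z); pixel columns grow to the right and rows downward; lengths in m; the calibration is good to about 2 mm. A picture is of the moment at which its call begins. There is no depth.
- bot.close_job(): hands the job in, once; it reports no verdict.
The state is a dict: "t": time; "joint_pos": joint angles; "qd": joint speeds; "joint_torque": joint torques, N m; "tcp_pos": TCP position; "tcp_rot": TCP orientation; "wrist_force": force on the tool from outside, world axes, zero at the start; "moment": the same for the moment, N m; "width": finger opening in m.
Only numpy, scipy, OpenCV 4.12 (cv2) and the standard library are available. Lean on these libraries where they do the work, as an engineer would, in place of code of your own. Each camera call takes 0.05 s, during which the arm holds its last target. There are 200 camera calls.

## Task

Take the red-capped digestion vessel out of its sloping cradle and stand it upright, cap up, in the bore of the capping station, turning it until its square foot finds the keyed seat at the bottom and it sits fully home, then let go of it. Lower it in, do not drop it, and leave the white-capped vessel and the other loose things where they are.

Things in the scene. Friction and masses are not known exactly. Their poses are not given: they have to be found in the camera images.
- vessel_mid (a point): Centre of the red-capped vessel, half-way up its 180 mm length; z axis along it from foot to cap, x and y parallel to the foot's sides. From below: square steel foot 28 x 28 x 14 mm; tan round sleeve 44 mm in diameter from 14 to 130 mm up; red round cap, 40 mm, from 132 to 178 mm; 2 mm plug. About 0.45 kg. It starts in a sloping cradle, axis 45 degrees from vertical, cap up and to the robot's left.
- vessel_cap (a point): Middle of the red cap's grip, on the vessel's axis 155 mm above the foot's underside, 23 mm below the cap's flat top; axes as vessel_mid. Gripped here along the vessel's own axis, with the tool tilted, the vessel can be lifted straight up out of the cradle and stood upright. The cap does not unscrew.
- vessel_foot (a point): Centre of the underside of the red-capped vessel's square foot; axes as vessel_mid.
- capper_mouth (a point): Centre of the mouth of the capping station's bore, in the top of its aluminium holder block (74 x 74 mm, top 107 mm above the table); z up. The round bore is vertical, 46 mm in diameter, bevelled 3 mm at the mouth, 62 mm deep to the floor. Fully home, the vessel's foot stands on that floor and 118 mm of the vessel stand out of the block.
- seat_top (a point): On the bore's axis 50 mm below the mouth: top of the brass seat, with a square pocket 30.5 x 30.5 mm, 12 mm deep. The seat has stopped at any angle, not reported; this point's axes do not show it. It is stiff (1 N m to turn). Out of line the vessel stands on it 12 mm too high; turned under light pressure it drops in when within about 5 degrees of the pocket, which fits every 90 degrees.
- capper: The capping station, fixed: white base 45 mm high, x from -100 to 120, y from -170 to 110 mm; origin on the table under the bore's axis. A steel column 28 mm in diameter (48 mm at foot and top) stands at x = 88, y = -138 mm, 315 mm high; its torque head is swung away behind it, to x = 233 mm, y -196 to -115 mm, 204 to 305 mm above the table.
- cradle_a: Cream sloping cradle that carries the red-capped vessel, fixed: base plate 150 x 100 x 8 mm; a V trough at 45 degrees, open upwards, supports the sleeve from 18 to 90 mm above the foot; a stop under the foot. Origin on the table; the cap end points to its -x. The foot's underside centre rests at x = 45, z = 36 mm in this frame.
- cradle_b: Second cradle of the same kind, which carries the white-capped vessel.
- other_vessel_mid (a point): Centre of the other vessel, the same but with a white cap, lying in the other cradle; to be left alone.
- wash_bottle: White wash bottle with a red cap, 64 mm in diameter, 170 mm high, standing; origin at the centre of its underside; to be left alone.
- beaker: Empty glass beaker, 72 mm in diameter, 95 mm high, standing; origin at the centre of its underside; to be left alone.
- torque_wrench: Hand torque wrench lying on the bench, 235 mm long, black grip, steel head 34 mm high; origin under its middle, x along it to the head; to be left alone.
- acid_bottle: Amber jar with a blue cap, 72 mm in diameter, 120 mm high, standing; origin at the centre of its underside; to be left alone.
- spare_cap: Spare white vessel cap standing on the bench, 40 mm in diameter, 46 mm high; origin at the centre of its underside; to be left alone.

How it is judged:
By the outcome, as a careful person would: the job done as asked, in the order asked, and still so for the second after the job is handed in, with the robot touching nothing.
It also fails if it takes over 64 s, if anything falls off the work surface, if the arm or the gripper's body presses on something with over 40 N, if the wrist force passes 120 N, or if a joint passes its speed limit or range.

## Working session

There is one attempt and no reset: what is moved stays moved. The work goes in short steps, Python scripts to look and compute and a tool call to move; the robot and the scene stay as the last step left them, time stands still between calls to the robot, and variables do not carry over. Pictures are saved under pics/ and viewed, about 8 in all and at most 12, crops included, and the job is handed in when it is done.

Besides the shell and the picture viewer there is one more tool, called as name(argument=value, ...) on one line, values as JSON. arm_command: Moves the arm, as the interface text tells. Its arguments: {"type":"object","properties":{"steps":{"type":"array"},"claw":{"type":"number"},"force":{"type":"number"}},"required":["steps"]}

```bash
mkdir -p pics
python3 - <<'E'
from workcell import bot
import cv2,numpy as np
print(bot.state())
for n in("side","top"):
    c=bot.capture(n); cv2.imwrite(f"pics/{n}0.png",c["img"][:,:,::-1]); print(n,{k:np.round(v,4).tolist() for k,v in c.items() if k!="img"})
E
```

```text
{'t': 0.0, 'joint_pos': array([-1.31929839e+00,  2.91278940e-01, -1.54103577e-01,  1.12670018e+00,
       -9.55899787e-06,  1.43151889e+00]), 'qd': array([-0.00086326, -0.00059205,  0.00242772, -0.00093956,  0.00047364,
        0.00053455]), 'joint_torque': array([ 3.34779434e-03, -5.37151337e+01,  3.31361747e+01,  1.61819381e-02,
        2.45039455e-04, -7.92268811e-07]), 'tcp_pos': array([ 0.19987967, -0.485     ,  0.23074149]), 'tcp_rot': array([-3.08055654e+00, -6.09681115e-01,  1.28257213e-04]), 'wrist_force': array([-0.53350083,  0.6344556 , -0.46856636]), 'moment': array([-0.00522316, -0.01532143,  0.02393095]), 'width': 0.08524209474689212}
side {'fx': 495.9408, 'fy': 495.9408, 'cx': 316.5785, 'cy': 233.2333, 'cam_to_world': [[-0.8638, 0.3287, -0.3818, 0.1006], [-0.5035, -0.5878, 0.6332, 0.8365], [-0.0163, 0.7392, 0.6733, 0.9115], [0.0, 0.0, 0.0, 1.0]]}
top {'fx': 519.2651, 'fy': 519.2651, 'cx': 315.3144, 'cy': 225.7608, 'cam_to_world': [[0.0169, 0.9883, -0.1514, 0.3775], [-0.9999, 0.0163, -0.0055, 0.0999], [-0.003, 0.1515, 0.9885, 1.1832], [0.0, 0.0, 0.0, 1.0]]}
```

View pics/side0.png

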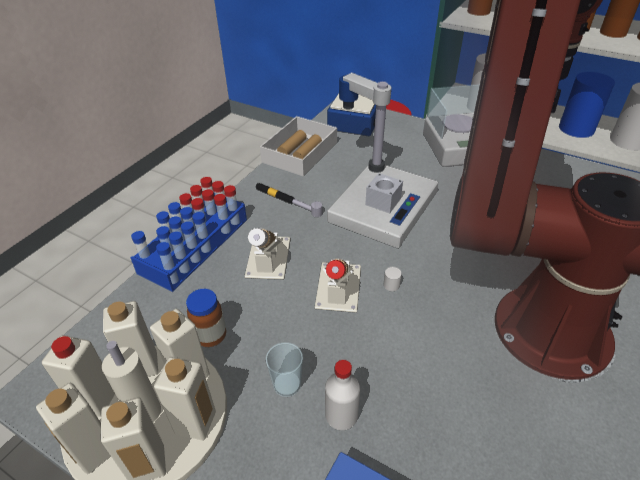

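View pics/top0.png

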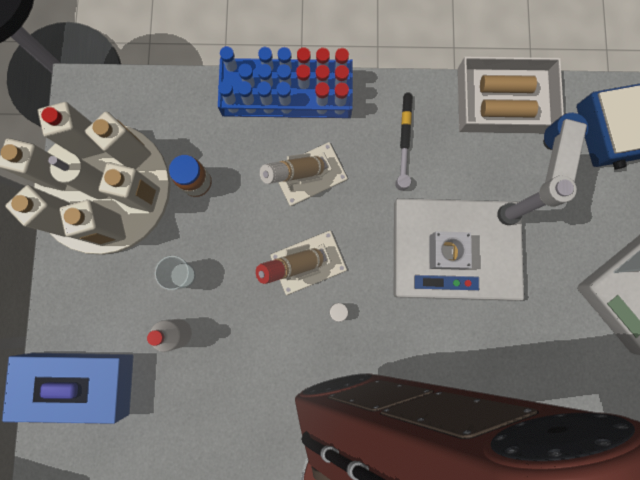

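```bash
cat > h.py <<'E'
from workcell import bot
import cv2,numpy as np
from scipy.spatial.transform import Rotation as R
def ray(c,u,v):
    M=c["cam_to_world"]; d=M[:3,:3]@np.array([(u-c["cx"])/c["fx"],-(v-c["cy"])/c["fy"],-1]); return M[:3,3],d/np.linalg.norm(d)
def plane(c,u,v,z):
    o,d=ray(c,u,v); return o+d*(z-o[2])/d[2]
def tri(a,pa,b,pb):
    o1,d1=ray(a,*pa);o2,d2=ray(b,*pb)
    s=np.linalg.lstsq(np.c_[d1,-d2],o2-o1,rcond=None)[0]
    p,q=o1+s[0]*d1,o2+s[1]*d2; return (p+q)/2,np.linalg.norm(p-q)
def proj(c,p):
    M=c["cam_to_world"]; q=M[:3,:3].T@(np.asarray(p)-M[:3,3]); return c["cx"]+c["fx"]*q[0]/-q[2], c["cy"]-c["fy"]*q[1]/-q[2]
def blobs(img,lo,hi,box,amin=30):
    x0,y0,x1,y1=box; hsv=cv2.cvtColor(img,cv2.COLOR_RGB2HSV)[y0:y1,x0:x1]
    hsv[...,0]=(hsv[...,0].astype(int)+90)%180   # red at hue 90
    m=cv2.inRange(hsv,lo,hi); cs,_=cv2.findContours(m,cv2.RETR_EXTERNAL,cv2.CHAIN_APPROX_NONE)
    return [c+[x0,y0] for c in sorted(cs,key=cv2.contourArea,reverse=True) if cv2.contourArea(c)>amin]
E
python3 - <<'E'
from h import *
T=bot.capture("top");S=bot.capture("side")
for c,b,n in((T,(240,240,300,300),"T"),(S,(315,245,360,300),"S")):
    for k in blobs(c["img"],(80,120,60),(100,255,255),b)[:2]: print(n,"red",cv2.minAreaRect(k),cv2.contourArea(k),cv2.boundingRect(k))
for k in blobs(T["img"],(100,20,150),(125,110,255),(240,220,360,300))[:2]: print("plate",cv2.minAreaRect(k),cv2.contourArea(k))
for k in blobs(T["img"],(90,90,40),(115,255,200),(260,230,340,300))[:2]: print("sleeve",cv2.minAreaRect(k),cv2.contourArea(k))
a=cv2.resize(T["img"][225:305,240:350],(660,480)[:2],interpolation=cv2.INTER_CUBIC)
cv2.imwrite("pics/c1.png",a[:,:,::-1])
b=cv2.resize(T["img"][220:280,420:485],None,fx=10,fy=10,interpolation=cv2.INTER_CUBIC);cv2.imwrite("pics/c2.png",b[:580,:,::-1])
E
```

```text
T red ((269.3000183105469, 270.1000061035156), (19.230182647705078, 28.174455642700195), 63.43495178222656) 403.0 (256, 260, 28, 23)
S red ((335.5, 269.0), (18.0, 19.0), 90.0) 276.0 (326, 260, 20, 19)
plate ((307.7586364746094, 261.89654541015625), (43.452701568603516, 65.73613739013672), 68.19859313964844) 654.5
plate ((295.137939453125, 281.84478759765625), (16.526885986328125, 27.854299545288086), 68.19859313964844) 254.0
sleeve ((272.18865966796875, 270.660400390625), (19.779916763305664, 29.669878005981445), 74.05460357666016) 443.0
sleeve ((300.0, 260.0), (7.276068687438965, 19.887920379638672), 75.96376037597656) 59.0
```

View pics/c1.png

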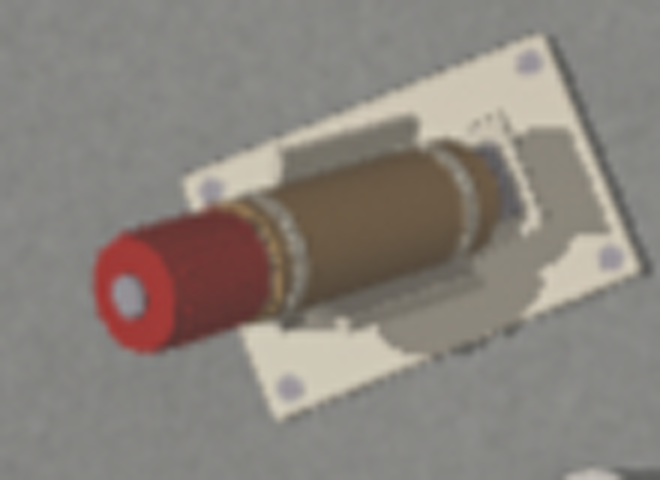

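View pics/c2.png

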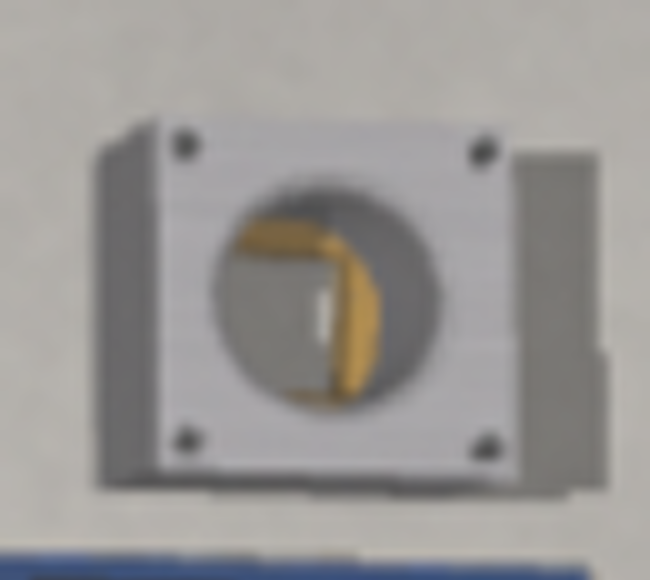

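Run:
```python
from h import *
T=bot.capture("top");S=bot.capture("side")
f=lambda p,s,o:((p[0]+.5)/s-.5+o[0],(p[1]+.5)/s-.5+o[1])
P=[plane(T,*f(p,6,(240,225)),.008) for p in((183,180),(545,35),(645,268),(278,420))]
C=np.mean(P,0); print("plate",np.round(P,4).tolist(),C,[np.linalg.norm(P[i]-P[i-1]) for i in range(4)])
d=-(P[1]-P[0]+P[2]-P[3])[:2]; d/=np.linalg.norm(d); a=np.r_[d,1]/2**.5
foot=np.r_[C[:2]-d*.045,.036]; print("dir",d,np.degrees(np.arctan2(d[1],d[0])),"foot",foot,"cap",foot+a*.155,"plug",foot+a*.18)
print("plug tri",tri(T,f((129,297),6,(240,225)),S,(335.5,269)), "px pred side",proj(S,foot+a*.18),"top",proj(T,foot+a*.18),f((129,297),6,(240,225)))
g=lambda p:f(p,10,(420,220))
B=[plane(T,*g(p),.107) for p in((157,120),(507,125),(518,468),(158,470))]
print("block",np.round(B,4).tolist(),np.mean(B,0),[np.linalg.norm(B[i]-B[i-1]) for i in range(4)],"mouth",plane(T,*g((328,297)),.107))
for e in(((240,256),(330,261)),((344,265),(344,395)),((157,120),(507,125))):
    q=[plane(T,*g(p),.057) for p in e]; v=q[1]-q[0]; print("edge deg",np.degrees(np.arctan2(v[1],v[0])),np.round(q,4).tolist())
st=bot.state(); print(R.from_rotvec(st["tcp_rot"]).as_matrix().round(3))
for n in["capper"]:
  for c in(T,S): print(proj(c,np.r_[np.mean(B,0)[:2],.107]))
```

```text
plate [[0.4896, 0.2081, 0.008], [0.5473, 0.0718, 0.008], [0.4593, 0.033, 0.008], [0.4002, 0.1698, 0.008]] [0.47410314 0.12065941 0.008     ] [np.float64(0.0972702175449844), np.float64(0.14799459926984504), np.float64(0.09620259772388276), np.float64(0.1490167186443601)]
dir [-0.39318644  0.91945877] 113.15291507879323 foot [0.49179653 0.07928377 0.036     ] cap [0.44870269 0.18005787 0.14560155] plug [0.44175207 0.19631176 0.16327922]
plug tri (array([0.43544951, 0.20985996, 0.1642233 ]), np.float64(0.0014946427646183571)) px pred side (np.float64(335.6003197942563), np.float64(264.09021316268695)) top (np.float64(268.27933619848966), np.float64(271.3626227515738)) (261.0833333333333, 274.0833333333333)
block [[0.5342, -0.1451, 0.107], [0.5344, -0.2182, 0.107], [0.4627, -0.2185, 0.107], [0.461, -0.144, 0.107]] [ 0.4980768  -0.18144848  0.107     ] [np.float64(0.07321863170241724), np.float64(0.07310226084519285), np.float64(0.07170299729243142), np.float64(0.07448431178595248)] mouth [ 0.49760737 -0.17999084  0.107     ]
edge deg -92.25899093249889 [[0.5119, -0.174, 0.057], [0.5111, -0.1936, 0.057]]
edge deg 178.6541524950227 [[0.5103, -0.1966, 0.057], [0.4819, -0.196, 0.057]]
edge deg -89.8835397952022 [[0.5415, -0.1565, 0.057], [0.5417, -0.233, 0.057]]
[[ 0.925  0.381 -0.   ]
 [ 0.381 -0.925  0.   ]
 [ 0.    -0.    -1.   ]]
(np.float64(453.0462647148905), np.float64(249.03703903678615))
(np.float64(384.16646598151925), np.float64(183.4545425050508))
```

Found:
- Pictures 1–4: in the top view the red cap's plug is at px (261,274), and in the side view at (335.5,269). These triangulate to z 0.164, against 0.163 expected.
- The bore is at about (453,249) in the top view, giving (0.498, -0.181). The pocket edges lie about 2° off the world axes.

The moves have no tilt. I will therefore grip the cap with the tool pointing down and swing the vessel upright about its foot, letting it pivot between the pads.

arm_command(steps=[{"dx": 4, "dy": -4.4, "yaw": -9}, {"dx": 8, "dy": -8.8, "yaw": -18}, {"dx": 12, "dy": -13.2, "yaw": -27}, {"dx": 16, "dy": -17.6, "yaw": -36}, {"dx": 20, "dy": -22, "yaw": -45}, {"dx": 24, "dy": -26.4, "yaw": -54}, {"dx": 28, "dy": -30.8, "yaw": -63}, {"dx": 32, "dy": -35.2, "yaw": -72}, {"dx": 36, "dy": -39.6, "yaw": -81}, {"dx": 40, "dy": -44, "yaw": -90.5}], claw=1, force=20)

```text
schema error: expected keys dx, dy, dz, yaw
```

```bash
cat >> h.py <<'E'
def go(target,rot=None):
    st=bot.state(); M=R.from_rotvec(st["tcp_rot"]).as_matrix()
    print("t",st["t"],"tcp",st["tcp_pos"].round(4),"F",st["wrist_force"].round(2),"w",round(st["width"],4),"j",st["joint_pos"].round(2),"xang",np.degrees(np.arctan2(M[1,0],M[0,0])).round(2),"z",M[:,2].round(3))
    if target is not None: print("move cm",(M.T@(np.array(target)-st["tcp_pos"])*100).round(2))
E
python3 -c "
from h import *
go([.4424,.1936,.1275])"
```

```text
t 0.3 tcp [ 0.2    -0.4853  0.2311] F [-0.03  0.09 -0.07] w 0.0854 j [-1.32  0.29 -0.15  1.13  0.    1.43] xang 22.39 z [-0.  0. -1.]
move cm [ 48.27 -53.53  10.39]
```

arm_command(steps=[{"dx": 4, "dy": -4.4, "dz": 0, "yaw": -9}, {"dx": 8, "dy": -8.8, "dz": 0, "yaw": -18}, {"dx": 12, "dy": -13.2, "dz": 0, "yaw": -27}, {"dx": 16, "dy": -17.6, "dz": 0, "yaw": -36}, {"dx": 20, "dy": -22, "dz": 0, "yaw": -45}, {"dx": 24, "dy": -26.4, "dz": 0, "yaw": -54}, {"dx": 28, "dy": -30.8, "dz": 0, "yaw": -63}, {"dx": 32, "dy": -35.2, "dz": 0, "yaw": -72}, {"dx": 36, "dy": -39.6, "dz": 0, "yaw": -81}, {"dx": 40, "dy": -44, "dz": 0, "yaw": -90.5}], claw=1, force=20)

```text
t: 1.55
tcp_pos: [0.4027, 0.076, 0.2316]
tcp_rot: [1.729, 2.622, 0.001]
wrist_force: [0.7, -1.2, 0.5]
width: 0.0854
```

```bash
python3 -c "
from h import *
go([.4424,.1936,.1275])"
```

```text
t 1.55 tcp [0.4027 0.076  0.2316] F [ 0.7  -1.22  0.54] w 0.0854 j [ 0.01  0.07 -0.43  1.07  0.    1.17] xang 113.21 z [ 0.001  0.    -1.   ]
move cm [ 9.25  8.27 10.42]
```

arm_command(steps=[{"dx": 4.6, "dy": 4.1, "dz": 0, "yaw": 0}, {"dx": 9.2, "dy": 8.3, "dz": 0, "yaw": 0}, {"dx": 9.2, "dy": 8.3, "dz": 0, "yaw": 0}, {"dx": 9.2, "dy": 8.3, "dz": 3.5, "yaw": 0}, {"dx": 9.2, "dy": 8.3, "dz": 7, "yaw": 0}, {"dx": 9.2, "dy": 8.3, "dz": 10.8, "yaw": 0}, {"dx": 9.2, "dy": 8.3, "dz": 10.8, "yaw": 0}, {"dx": 9.2, "dy": 8.3, "dz": 10.8, "yaw": 0}])

```text
t: 2.55
tcp_pos: [0.4434, 0.193, 0.1249]
tcp_rot: [1.729, 2.621, 0.002]
wrist_force: [0.6, 0.9, 1.1]
width: 0.0854
```

```bash
python3 -c "
from h import *
go([.4424,.1936,.1235])
T=bot.capture('top');S=bot.capture('side')
a=cv2.resize(T['img'][215:315,220:340],(480,400));b=cv2.resize(S['img'][220:320,290:380],(360,400))
cv2.imwrite('pics/g1.png',np.hstack([a[:,:430],b])[:,:,::-1])"
```

```text
t 2.55 tcp [0.4434 0.193  0.1249] F [0.55 0.89 1.13] w 0.0854 j [ 0.26  0.3  -0.44  0.83 -0.    1.43] xang 113.18 z [ 0.002  0.    -1.   ]
move cm [ 0.09 -0.07  0.14]
```

View pics/g1.png

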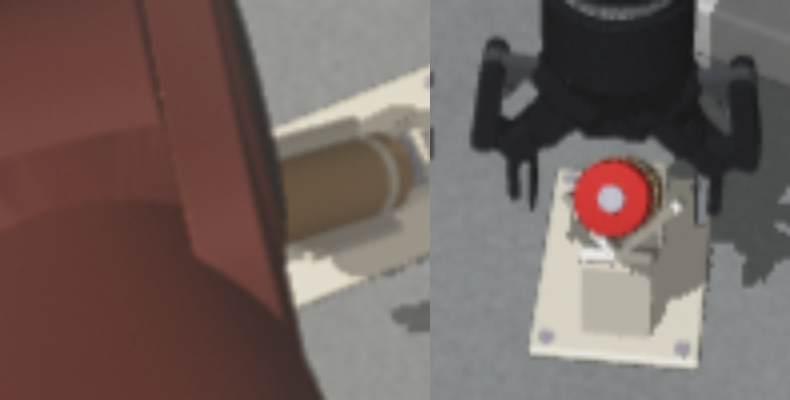

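Picture 5: the open fingers straddle the red cap (side crop, cap at x≈612, jaw middle ≈615). I will close gently.

arm_command(steps=[{"dx": 0, "dy": 0, "dz": 0.1, "yaw": 0}, {"dx": 0, "dy": 0, "dz": 0.1, "yaw": 0}, {"dx": 0, "dy": 0, "dz": 0.1, "yaw": 0}, {"dx": 0, "dy": 0, "dz": 0.1, "yaw": 0}, {"dx": 0, "dy": 0, "dz": 0.1, "yaw": 0}, {"dx": 0, "dy": 0, "dz": 0.1, "yaw": 0}], claw=-1, force=20)

```text
t: 3.4
tcp_pos: [0.4442, 0.1935, 0.1247]
tcp_rot: [1.728, 2.62, 0.005]
wrist_force: [-0.5, 1.0, 5.1]
width: 0.0391
```

```bash
python3 -c "
from h import *
go([.4424,.1936,.1235])"
```

```text
t 3.4 tcp [0.4442 0.1935 0.1247] F [-0.5   0.96  5.09] w 0.0391 j [ 0.26  0.3  -0.44  0.82  0.    1.43] xang 113.2 z [ 0.004  0.001 -1.   ]
move cm [ 0.08 -0.16  0.11]
```

arm_command(steps=[{"dx": -0.8, "dy": 0, "dz": -0.9, "yaw": 0}, {"dx": -1.7, "dy": 0, "dz": -1.75, "yaw": 0}, {"dx": -2.65, "dy": 0, "dz": -2.5, "yaw": 0}, {"dx": -3.65, "dy": 0, "dz": -3.2, "yaw": 0}, {"dx": -4.7, "dy": 0, "dz": -3.8, "yaw": 0}, {"dx": -4.7, "dy": 0, "dz": -3.8, "yaw": 0}])

```text
t: 4.15
tcp_pos: [0.4632, 0.1495, 0.1632]
tcp_rot: [1.729, 2.619, 0.006]
wrist_force: [-1.1, 1.0, -0.2]
width: 0.0398
```

```bash
python3 -c "
from h import *
go(None)
T=bot.capture('top');S=bot.capture('side')
a=cv2.resize(T['img'][215:315,250:360],(440,400));b=cv2.resize(S['img'][220:320,290:380],(360,400))
cv2.imwrite('pics/g2.png',np.hstack([a,b])[:,:,::-1])"
```

```text
t 4.15 tcp [0.4632 0.1495 0.1632] F [-1.06  1.02 -0.24] w 0.0398 j [ 0.16  0.27 -0.38  0.92  0.    1.33] xang 113.13 z [ 0.005  0.001 -1.   ]
```

View pics/g2.png

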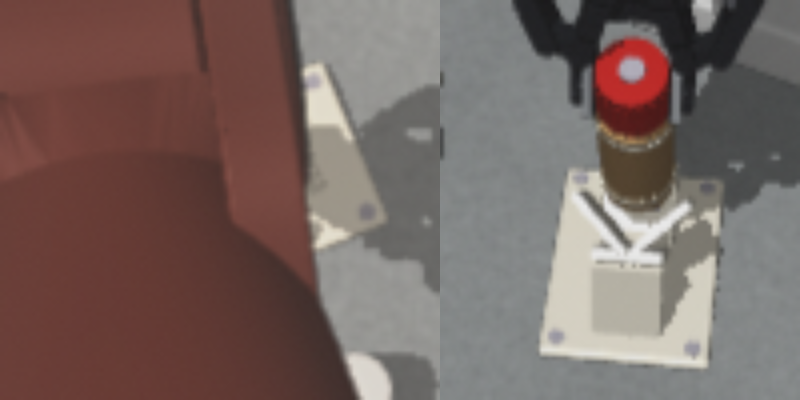

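Picture 6: the vessel is pivoting upright between the pads as planned, now about half-way, and the force is small. I will finish the arc.

arm_command(steps=[{"dx": -1.1, "dy": 0, "dz": -0.5, "yaw": 0}, {"dx": -2.25, "dy": 0, "dz": -0.95, "yaw": 0}, {"dx": -3.4, "dy": 0, "dz": -1.3, "yaw": 0}, {"dx": -4.6, "dy": 0, "dz": -1.55, "yaw": 0}, {"dx": -5.8, "dy": 0, "dz": -1.7, "yaw": 0}, {"dx": -5.8, "dy": 0, "dz": -1.7, "yaw": 0}])

```text
t: 5.0
tcp_pos: [0.4861, 0.0956, 0.1798]
tcp_rot: [1.73, 2.618, 0.005]
wrist_force: [0.4, 0.7, -2.7]
width: 0.0397
```

```bash
cat >> h.py <<'E'
def axis(S,tag):
    "tilt seen in the side view: centre line of red cap and tan sleeve"
    st=bot.state(); p=st["tcp_pos"]+[0,0,.02]; u,v=map(int,proj(S,p)); box=(max(u-45,0),max(v-45,0),u+45,v+130)
    for n,lo,hi in(("red",(80,120,50),(100,255,255)),("tan",(90,70,30),(115,190,200))):
        for k in blobs(S["img"],lo,hi,box,60)[:1]: print(tag,n,cv2.minAreaRect(k),cv2.contourArea(k))
    print("vertical dir px from",proj(S,p),"to",proj(S,p-[0,0,.1]))
    return box
E
python3 -c "
from h import *
go(None)
S=bot.capture('side');b=axis(S,'a');x0,y0,x1,y1=b
cv2.imwrite('pics/g3.png',cv2.resize(S['img'][y0:y1,x0:x1],None,fx=3,fy=3,interpolation=cv2.INTER_CUBIC)[:,:,::-1])"
```

```text
t 5.0 tcp [0.4861 0.0956 0.1798] F [ 0.39  0.72 -2.7 ] w 0.0397 j [ 0.05  0.27 -0.33  0.97  0.    1.21] xang 113.09 z [ 0.005  0.    -1.   ]
a red ((340.0, 218.5), (25.0, 18.0), 90.0) 403.5
a tan ((340.0, 248.0), (28.0, 18.0), 90.0) 405.5
vertical dir px from (np.float64(339.95707760932703), np.float64(217.09097556761571)) to (np.float64(339.2993662290083), np.float64(249.55946521584855))
```

View pics/g3.png

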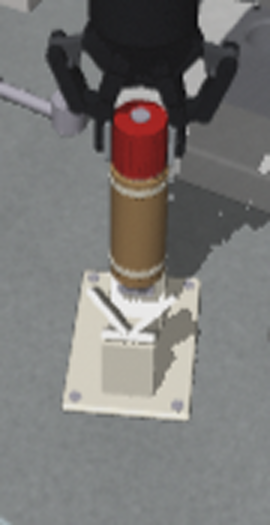

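Picture 7: the vessel stands nearly upright over the cradle stop. I will lift it straight up.

arm_command(steps=[{"dx": 0, "dy": 0, "dz": -1, "yaw": 0}, {"dx": 0, "dy": 0, "dz": -3, "yaw": 0}, {"dx": 0, "dy": 0, "dz": -6, "yaw": 0}, {"dx": 0, "dy": 0, "dz": -9, "yaw": 0}, {"dx": 0, "dy": 0, "dz": -11, "yaw": 0}, {"dx": 0, "dy": 0, "dz": -11, "yaw": 0}, {"dx": 0, "dy": 0, "dz": -11, "yaw": 0}], force=20)

```text
t: 5.92
tcp_pos: [0.485, 0.0961, 0.289]
tcp_rot: [1.729, 2.619, 0.004]
wrist_force: [-0.1, -0.2, -4.7]
width: 0.0395
```

```bash
python3 -c "
from h import *
go(None)
S=bot.capture('side');b=axis(S,'a');x0,y0,x1,y1=b;print(b)
cv2.imwrite('pics/g4.png',cv2.resize(S['img'][y0:y0+115,x0:x1],None,fx=5,fy=5,interpolation=cv2.INTER_CUBIC)[:,:,::-1])
p=bot.state()['tcp_pos']+[0,0,.021];d=np.array([-.393,.919,0])
for t in(-10,-5,0,5,10):
  a=np.cos(np.radians(t))*np.array([0,0,1])+np.sin(np.radians(t))*d
  print(t,[np.round((np.array(proj(S,p+a*s))-[x0,y0])*5,1).tolist() for s in(.025,-.023,-.141,-.155)])"
```

```text
t 5.925 tcp [0.485  0.0961 0.289 ] F [-0.06 -0.17 -4.74] w 0.0395 j [ 0.05  0.2  -0.12  1.25  0.    1.21] xang 113.13 z [ 0.004  0.    -1.   ]
a red ((341.5, 178.0), (28.0, 19.0), 90.0) 470.0
a tan ((340.34503173828125, 211.75453186035156), (20.16762351989746, 30.679523468017578), 2.726311206817627) 515.5
vertical dir px from (np.float64(341.2371462053529), np.float64(176.97730361366533)) to (np.float64(340.45567748925316), np.float64(214.12806112503213))
(296, 131, 386, 306)
-10 [[228.2, 172.2], [224.5, 277.9], [216.0, 516.7], [215.1, 543.2]]
-5 [[227.7, 174.6], [224.9, 275.5], [218.4, 501.0], [217.7, 525.8]]
0 [[227.3, 177.5], [225.3, 272.8], [220.8, 483.7], [220.4, 506.7]]
5 [[226.8, 180.8], [225.7, 269.8], [223.3, 464.9], [223.0, 486.0]]
10 [[226.3, 184.4], [226.1, 266.4], [225.7, 444.7], [225.6, 463.9]]
```

View pics/g4.png

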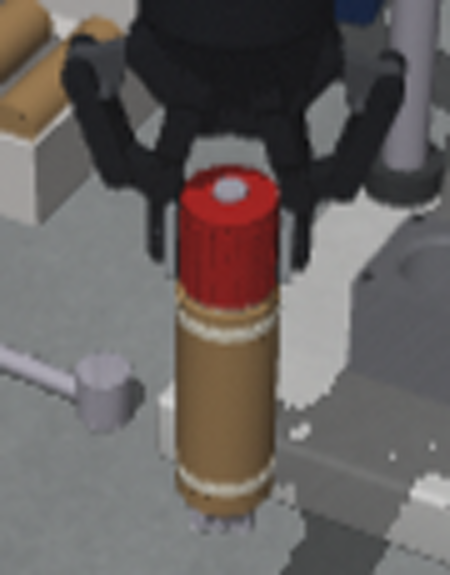

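Picture 8: the vessel hangs free, plug at about (342,168) and foot bottom at about (340,236) in full-image pixels. It leans about 3° toward the old cap side, and the foot sides look roughly parallel to the jaws. I will carry it over the bore with the yaw turned 25° to match the pocket.

arm_command(steps=[{"dx": -1.2, "dy": -0.5, "dz": 0, "yaw": 2}, {"dx": -4, "dy": -1.5, "dz": 0, "yaw": 5}, {"dx": -8, "dy": -3, "dz": 0, "yaw": 9}, {"dx": -12.5, "dy": -4.6, "dz": 0, "yaw": 13}, {"dx": -17, "dy": -6.3, "dz": 0, "yaw": 17}, {"dx": -21, "dy": -7.8, "dz": 0, "yaw": 21}, {"dx": -24, "dy": -8.9, "dz": 0, "yaw": 24}, {"dx": -25.3, "dy": -9.4, "dz": 0, "yaw": 25}, {"dx": -25.4, "dy": -9.45, "dz": 0, "yaw": 25}, {"dx": -25.4, "dy": -9.45, "dz": 0, "yaw": 25}])

```text
t: 7.22
tcp_pos: [0.4974, -0.1739, 0.2885]
tcp_rot: [2.256, 2.185, 0.004]
wrist_force: [0.6, 0.7, -4.0]
width: 0.0395
```

```bash
python3 -c "
from h import *
go([.498,-.175,.262])
S=bot.capture('side');b=axis(S,'a');x0,y0,x1,y1=b;print(b)
cv2.imwrite('pics/g5.png',cv2.resize(S['img'][y0:y0+118,x0:x1],None,fx=5,fy=5,interpolation=cv2.INTER_CUBIC)[:,:,::-1])
p=bot.state()['tcp_pos']+[0,0,.015];d=np.array([0,1,0]);e=np.array([1,0,0])
for d in(d,e):
 for t in(-5,0,5):
  a=np.cos(np.radians(t))*np.array([0,0,1])+np.sin(np.radians(t))*d
  print(t,[np.round((np.array(proj(S,p+a*s))-[x0,y0])*5,1).tolist() for s in(.025,-.023,-.141,-.155)])
print((np.array(proj(S,[.498,-.181,.107]))-[x0,y0])*5)"
```

```text
t 7.225 tcp [ 0.4974 -0.1739  0.2885] F [ 0.64  0.69 -4.03] w 0.0395 j [-0.48  0.27 -0.03  1.27  0.    1.13] xang 88.17 z [ 0.003  0.001 -1.   ]
move cm [-0.12  0.06  2.65]
a red ((388.3058776855469, 114.52351379394531), (15.569391250610352, 31.36886978149414), 4.39870548248291) 366.5
a tan ((386.6172790527344, 149.2411651611328), (17.22842025756836, 29.6674747467041), 3.814074993133545) 420.5
vertical dir px from (np.float64(389.33771328018963), np.float64(117.8061439305499)) to (np.float64(386.1036008947572), np.float64(152.9459609348115))
(344, 72, 434, 247)
-5 [[232.0, 189.7], [220.3, 281.9], [193.9, 490.5], [190.9, 513.7]]
0 [[230.1, 191.5], [222.0, 280.2], [203.6, 479.4], [201.6, 501.4]]
5 [[228.3, 193.6], [223.7, 278.2], [213.5, 466.8], [212.3, 487.5]]
-5 [[234.3, 192.7], [218.2, 279.0], [182.2, 472.0], [178.3, 493.3]]
0 [[230.1, 191.5], [222.0, 280.2], [203.6, 479.4], [201.6, 501.4]]
5 [[225.9, 190.6], [225.8, 281.0], [225.4, 485.1], [225.3, 507.8]]
[200.61583134 557.74991029]
```

View pics/g5.png

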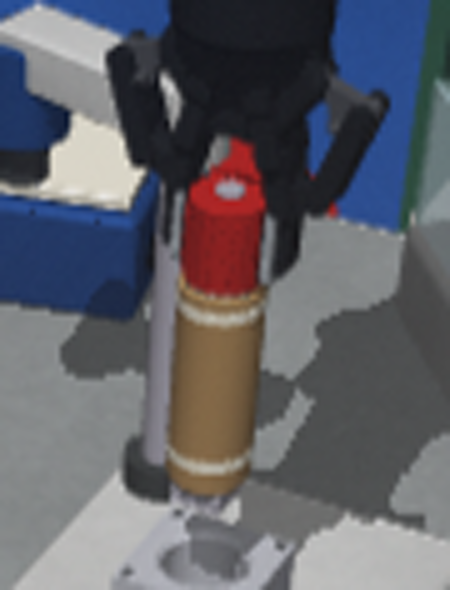

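Picture 9: the vessel is over the bore (bore mouth in crop at about (203,562)), leaning about 2° to +y so that the foot is centred. I will lower it in stages and watch the force.

arm_command(steps=[{"dx": 0, "dy": 0.05, "dz": 1, "yaw": 0}, {"dx": 0, "dy": 0.05, "dz": 2.2, "yaw": 0}, {"dx": 0, "dy": 0.05, "dz": 3.4, "yaw": 0}, {"dx": 0, "dy": 0.05, "dz": 4.3, "yaw": 0}, {"dx": 0, "dy": 0.05, "dz": 5, "yaw": 0}, {"dx": 0, "dy": 0.05, "dz": 5.2, "yaw": 0}, {"dx": 0, "dy": 0.05, "dz": 5.2, "yaw": 0}])

```text
t: 8.15
tcp_pos: [0.4994, -0.1752, 0.2399]
tcp_rot: [2.251, 2.18, 0.005]
wrist_force: [-4.7, -1.5, 24.4]
width: 0.0394
```

```bash
python3 -c "
from h import *
go([.498,-.181,.2])"
```

```text
t 8.15 tcp [ 0.4994 -0.1752  0.2399] F [-4.66 -1.47 24.36] w 0.0394 j [-0.48  0.29 -0.14  1.14  0.    1.13] xang 88.17 z [ 0.008 -0.004 -1.   ]
move cm [-0.57 -0.15  3.99]
```

arm_command(steps=[{"dx": 0, "dy": 0, "dz": -0.2, "yaw": 0}, {"dx": 0, "dy": 0, "dz": -0.4, "yaw": 0}, {"dx": 0, "dy": 0, "dz": -0.4, "yaw": 0}])

```text
t: 8.52
tcp_pos: [0.4993, -0.1751, 0.2436]
tcp_rot: [2.251, 2.181, 0.005]
wrist_force: [-0.0, -0.4, -4.0]
width: 0.0394
```

```bash
python3 -c "
from h import *
go([.498,-.181,.2])
S=bot.capture('side');b=axis(S,'a');x0,y0,x1,y1=345,105,430,210
cv2.imwrite('pics/g6.png',cv2.resize(S['img'][y0:y1,x0:x1],None,fx=5.6,fy=5.6,interpolation=cv2.INTER_CUBIC)[:,:,::-1])
p=bot.state()['tcp_pos']+[0,0,.015];d=np.array([0,1,0]);e=np.array([1,0,0])
f=lambda q:np.round((np.array(proj(S,q))-[x0,y0])*5.6,1).tolist()
for d in(d,e):
 for t in(-5,0,5):
  a=np.cos(np.radians(t))*np.array([0,0,1])+np.sin(np.radians(t))*d
  print(t,[f(p+a*s) for s in(.025,-.023,-.141,-.155)])
print('mouth',f([.498,-.181,.107]),[f([.498+.037*i,-.181+.037*j,.107]) for i,j in((1,1),(1,-1),(-1,-1),(-1,1))])"
```

```text
t 8.525 tcp [ 0.4993 -0.1751  0.2436] F [-0.02 -0.41 -3.99] w 0.0394 j [-0.48  0.29 -0.13  1.15  0.    1.13] xang 88.17 z [ 0.007 -0.003 -1.   ]
move cm [-0.58 -0.14  4.36]
a red ((386.5, 134.5), (23.0, 15.0), 90.0) 306.0
a tan ((384.7344970703125, 163.68621826171875), (16.858234405517578, 28.816783905029297), 4.763641834259033) 394.5
vertical dir px from (np.float64(387.42102869589206), np.float64(133.72621971616795)) to (np.float64(384.36607136311915), np.float64(167.17422077673632))
-5 [[243.2, 118.9], [230.7, 217.3], [202.4, 440.5], [199.3, 465.4]]
0 [[241.2, 120.9], [232.6, 215.4], [213.2, 428.0], [211.0, 451.5]]
5 [[239.1, 123.4], [234.4, 213.1], [224.0, 413.7], [222.8, 435.8]]
-5 [[245.8, 122.3], [228.5, 214.0], [189.8, 419.6], [185.5, 442.4]]
0 [[241.2, 120.9], [232.6, 215.4], [213.2, 428.0], [211.0, 451.5]]
5 [[236.6, 119.9], [236.7, 216.3], [236.9, 434.5], [236.9, 458.7]]
mouth [219.1, 439.9] [[116.0, 458.0], [181.8, 379.0], [320.8, 422.0], [258.5, 504.3]]
```

View pics/g6.png

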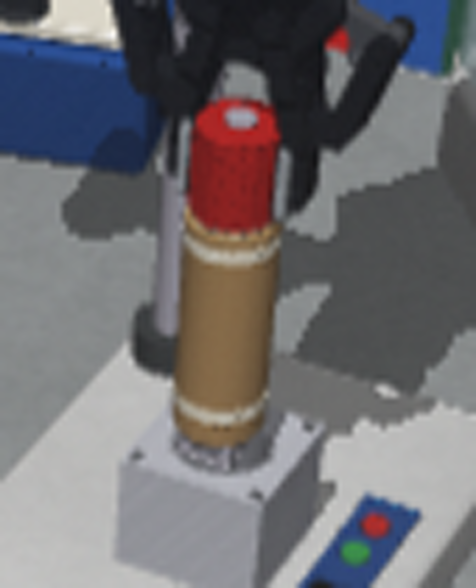

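Picture 10: block corners match the prediction. The foot is at the mouth but catching the rim, and the reaction pushes toward -x and slightly -y. I will shift that way and try again gently.

arm_command(steps=[{"dx": -0.15, "dy": -0.25, "dz": 0, "yaw": 0}, {"dx": -0.15, "dy": -0.25, "dz": 0.2, "yaw": 0}, {"dx": -0.15, "dy": -0.25, "dz": 0.4, "yaw": 0}, {"dx": -0.15, "dy": -0.25, "dz": 0.6, "yaw": 0}, {"dx": -0.15, "dy": -0.25, "dz": 0.6, "yaw": 0}])

```text
t: 9.2
tcp_pos: [0.4973, -0.1773, 0.2396]
tcp_rot: [2.249, 2.178, 0.004]
wrist_force: [-4.5, -0.0, 17.3]
width: 0.0399
```

```bash
python3 -c "
from h import *
go([.498,-.181,.2]);print(bot.state()['moment'])"
```

```text
t 9.2 tcp [ 0.4973 -0.1773  0.2396] F [-4.51 -0.03 17.27] w 0.0399 j [-0.48  0.28 -0.14  1.13 -0.    1.12] xang 88.16 z [ 0.009 -0.006 -1.   ]
move cm [-0.34  0.05  3.97]
[0.10113076 1.65284094 0.0532843 ]
```

arm_command(steps=[{"dx": 0, "dy": 0, "dz": -0.3, "yaw": 0}, {"dx": 0, "dy": 0.3, "dz": -0.3, "yaw": 0}, {"dx": 0, "dy": 0.3, "dz": 0, "yaw": 0}, {"dx": -0.1, "dy": 0.3, "dz": 0.05, "yaw": 0}, {"dx": -0.2, "dy": 0.3, "dz": 0.1, "yaw": 0}, {"dx": -0.3, "dy": 0.3, "dz": 0.1, "yaw": 0}, {"dx": -0.4, "dy": 0.3, "dz": 0.1, "yaw": 0}])

```text
t: 10.07
tcp_pos: [0.5003, -0.1814, 0.2392]
tcp_rot: [2.248, 2.178, 0.005]
wrist_force: [-1.7, 0.7, 5.7]
width: 0.0396
```

```bash
python3 -c "
from h import *
go([.498,-.181,.2]);print(bot.state()['moment'])"
```

```text
t 10.075 tcp [ 0.5003 -0.1814  0.2392] F [-1.71  0.7   5.68] w 0.0396 j [-0.49  0.29 -0.13  1.14 -0.    1.12] xang 88.17 z [ 0.01  -0.006 -1.   ]
move cm [ 0.06 -0.28  3.91]
[0.44238906 0.50309723 0.05716298]
```

```bash
cat >> h.py <<'E'
def line(S):
    st=bot.state(); p=st["tcp_pos"]+[0,0,.015]
    u,v=map(int,proj(S,p)); k=blobs(S["img"],(90,70,30),(118,190,220),(u-40,v,u+40,v+90),60)[0][:,0]
    C=[]
    for y in range(k[:,1].min()+3,k[:,1].max()-5):
        r=k[k[:,1]==y][:,0]; C.append((y,(r.min()+r.max())/2,r.max()-r.min()+1))
    C=np.array(C); f=np.polyfit(C[:,0],C[:,1],1); print("slope",f[0].round(4),"bottom v",k[:,1].max(),"top v",k[:,1].min(),"width",C[:,2].mean().round(1),"u at bottom",np.polyval(f,k[:,1].max()).round(2))
    B=[.498,-.181,.107]; print("bore u,v",np.round(proj(S,B),2),"axis u at bore v",np.polyval(f,proj(S,B)[1]).round(2))
    d=np.array([0,1,0]);
    for t in(-3,0,3,6):
        a=np.cos(np.radians(t))*np.array([0,0,1])+np.sin(np.radians(t))*d
        q=[np.array(proj(S,p+a*s)) for s in(-.023,-.141)]; front=np.array(proj(S,p-a*.141+.022*np.array([-.5035,.864,0])))
        print(t,"slope",((q[0]-q[1])[0]/(q[0]-q[1])[1]).round(4),"u",q[1][0].round(2),"bottom front v",front[1].round(2))
E
python3 -c "
from h import *
S=bot.capture('side'); line(S); u,v=map(int,proj(S,[.498,-.181,.107]))
cv2.imwrite('pics/g7.png',cv2.resize(S['img'][v-50:v+20,u-30:u+30],None,fx=8,fy=8,interpolation=cv2.INTER_CUBIC)[:,:,::-1])"
```

```text
slope -0.1162 bottom v 178 top v 150 width 16.8 u at bottom 383.02
bore u,v [384.12 183.55] axis u at bore v 382.38
-3 slope -0.1138 u 382.43 bottom front v 187.7
0 slope -0.0922 u 383.58 bottom front v 186.29
3 slope -0.0693 u 384.72 bottom front v 184.77
6 slope -0.0449 u 385.87 bottom front v 183.15
```

View pics/g7.png

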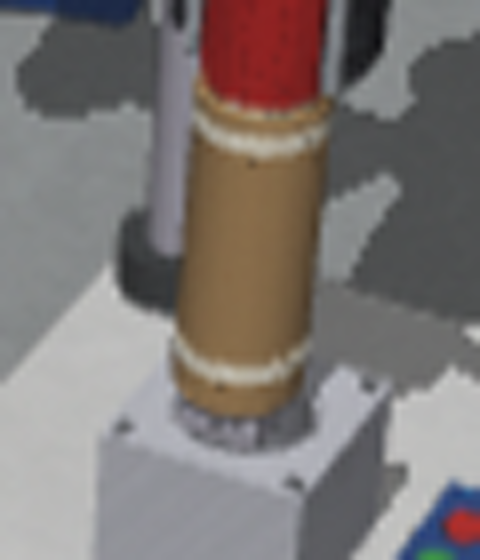

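Picture 11: the foot is still on the rim. The vessel axis is about 4 mm to the left of the bore's axis in the image, so it must go about 4 mm toward -x. Depth is within about 1 mm.

arm_command(steps=[{"dx": 0, "dy": -0.1, "dz": -0.1, "yaw": 0}, {"dx": -0.05, "dy": -0.2, "dz": 0, "yaw": 0}, {"dx": -0.1, "dy": -0.3, "dz": 0.05, "yaw": 0}, {"dx": -0.1, "dy": -0.4, "dz": 0.1, "yaw": 0}, {"dx": -0.1, "dy": -0.4, "dz": 0.3, "yaw": 0}, {"dx": -0.1, "dy": -0.4, "dz": 0.3, "yaw": 0}])

```text
t: 10.88
tcp_pos: [0.4962, -0.1824, 0.2359]
tcp_rot: [2.249, 2.178, 0.005]
wrist_force: [0.6, 0.3, -4.3]
width: 0.0399
```

```bash
python3 -c "
from h import *
go([.498,-.181,.2]);print(bot.state()['moment'])
S=bot.capture('side'); line(S)"
```

```text
t 10.875 tcp [ 0.4962 -0.1824  0.2359] F [ 0.55  0.25 -4.28] w 0.0399 j [-0.49  0.29 -0.15  1.13 -0.    1.11] xang 88.16 z [ 0.01  -0.006 -1.   ]
move cm [0.17 0.13 3.59]
[-0.106302   -0.029373    0.00220467]
slope -0.0914 bottom v 179 top v 151 width 16.6 u at bottom 385.01
bore u,v [384.12 183.55] axis u at bore v 384.59
-3 slope -0.1163 u 383.87 bottom front v 188.94
0 slope -0.0948 u 385.01 bottom front v 187.52
3 slope -0.0721 u 386.15 bottom front v 186.0
6 slope -0.0478 u 387.29 bottom front v 184.38
```

The foot dropped in (force back to weight only) and the vessel is vertical in the image. I will continue down gently.

arm_command(steps=[{"dx": 0.03, "dy": 0.1, "dz": 0.2, "yaw": 0}, {"dx": 0.03, "dy": 0.1, "dz": 0.4, "yaw": 0}, {"dx": 0.03, "dy": 0.1, "dz": 0.6, "yaw": 0}, {"dx": 0.03, "dy": 0.1, "dz": 0.8, "yaw": 0}, {"dx": 0.03, "dy": 0.1, "dz": 1, "yaw": 0}, {"dx": 0.03, "dy": 0.1, "dz": 1, "yaw": 0}])

```text
t: 11.68
tcp_pos: [0.4974, -0.1822, 0.226]
tcp_rot: [2.249, 2.178, 0.005]
wrist_force: [-0.7, -0.4, -2.0]
width: 0.0394
```

```bash
python3 -c "
from h import *
go([.498,-.181,.2]);print(bot.state()['moment'])
S=bot.capture('side'); line(S)"
```

```text
t 11.675 tcp [ 0.4974 -0.1822  0.226 ] F [-0.73 -0.38 -2.  ] w 0.0394 j [-0.49  0.29 -0.16  1.1  -0.    1.11] xang 88.17 z [ 0.01  -0.006 -1.   ]
move cm [0.14 0.03 2.6 ]
[-0.07128306  0.06114706 -0.01999459]
slope -0.1011 bottom v 182 top v 154 width 16.6 u at bottom 384.16
bore u,v [384.12 183.55] axis u at bore v 384.0
-3 slope -0.1157 u 383.19 bottom front v 191.81
0 slope -0.0941 u 384.33 bottom front v 190.39
3 slope -0.0712 u 385.46 bottom front v 188.87
6 slope -0.0467 u 386.6 bottom front v 187.25
```

arm_command(steps=[{"dx": 0.03, "dy": 0, "dz": 0.4, "yaw": 0}, {"dx": 0.05, "dy": 0, "dz": 0.8, "yaw": 0}, {"dx": 0.05, "dy": 0, "dz": 1.2, "yaw": 0}, {"dx": 0.05, "dy": 0, "dz": 1.6, "yaw": 0}, {"dx": 0.05, "dy": 0, "dz": 2, "yaw": 0}, {"dx": 0.05, "dy": 0, "dz": 2.3, "yaw": 0}, {"dx": 0.05, "dy": 0, "dz": 2.3, "yaw": 0}])

```text
t: 12.6
tcp_pos: [0.4975, -0.1817, 0.2026]
tcp_rot: [2.249, 2.178, 0.005]
wrist_force: [0.8, -1.1, -4.9]
width: 0.0395
```

```bash
python3 -c "
from h import *
go([.498,-.181,.2]);print(bot.state()['moment'])"
```

```text
t 12.6 tcp [ 0.4975 -0.1817  0.2026] F [ 0.8  -1.06 -4.85] w 0.0395 j [-0.49  0.31 -0.21  1.05 -0.    1.11] xang 88.17 z [ 0.009 -0.005 -1.   ]
move cm [0.07 0.05 0.26]
[-0.60692664 -0.01233591 -0.01100849]
```

arm_command(steps=[{"dx": 0, "dy": 0, "dz": 0.2, "yaw": 0}, {"dx": 0, "dy": 0, "dz": 0.4, "yaw": 0}, {"dx": 0, "dy": 0, "dz": 0.55, "yaw": 0}, {"dx": 0, "dy": 0, "dz": 0.7, "yaw": 0}, {"dx": 0, "dy": 0, "dz": 0.7, "yaw": 0}])

```text
t: 13.22
tcp_pos: [0.4975, -0.1817, 0.1955]
tcp_rot: [2.249, 2.178, 0.005]
wrist_force: [0.3, -2.0, -3.8]
width: 0.0392
```

```bash
python3 -c "
from h import *
go([.498,-.181,.185]);print(bot.state()['moment'])"
```

```text
t 13.225 tcp [ 0.4975 -0.1817  0.1955] F [ 0.32 -1.97 -3.83] w 0.0392 j [-0.49  0.31 -0.22  1.03 -0.    1.11] xang 88.16 z [ 0.009 -0.005 -1.   ]
move cm [0.08 0.04 1.05]
[-0.77433669 -0.06555472 -0.01962953]
```

arm_command(steps=[{"dx": -0.05, "dy": 0, "dz": 0.2, "yaw": 0}, {"dx": -0.05, "dy": 0, "dz": 0.4, "yaw": 0}, {"dx": -0.05, "dy": 0, "dz": 0.5, "yaw": 0}, {"dx": -0.05, "dy": 0, "dz": 0.5, "yaw": 0}])

```text
t: 13.72
tcp_pos: [0.4975, -0.1822, 0.1903]
tcp_rot: [2.249, 2.179, 0.005]
wrist_force: [0.6, -1.5, -5.8]
width: 0.0397
```

```bash
python3 -c "
from h import *
go([.498,-.181,.185]);print(bot.state()['moment'])"
```

```text
t 13.725 tcp [ 0.4975 -0.1822  0.1903] F [ 0.62 -1.46 -5.78] w 0.0397 j [-0.49  0.32 -0.23  1.02 -0.    1.11] xang 88.16 z [ 0.009 -0.005 -1.   ]
move cm [0.12 0.04 0.53]
[-0.62158446 -0.06316823 -0.01154002]
```

arm_command(steps=[{"dx": 0, "dy": 0, "dz": 0.15, "yaw": 0}, {"dx": 0, "dy": 0, "dz": 0.3, "yaw": 0}, {"dx": 0, "dy": 0, "dz": 0.45, "yaw": 0}, {"dx": 0, "dy": 0, "dz": 0.6, "yaw": 0}, {"dx": 0, "dy": 0, "dz": 0.6, "yaw": 0}])

```text
t: 14.35
tcp_pos: [0.4975, -0.1822, 0.1842]
tcp_rot: [2.25, 2.179, 0.005]
wrist_force: [0.2, -2.2, -4.9]
width: 0.0396
```

```bash
python3 -c "
from h import *
go([.498,-.181,.185]);print(bot.state()['moment'])
S=bot.capture('side'); line(S)"
```

```text
t 14.35 tcp [ 0.4975 -0.1822  0.1842] F [ 0.17 -2.2  -4.93] w 0.0396 j [-0.49  0.32 -0.24  1.   -0.    1.11] xang 88.16 z [ 0.009 -0.005 -1.   ]
move cm [ 0.12  0.05 -0.08]
[-0.78632045 -0.19027874  0.00989335]
slope -0.1044 bottom v 188 top v 167 width 16.1 u at bottom 383.9
bore u,v [384.12 183.55] axis u at bore v 384.37
-3 slope -0.1161 u 382.02 bottom front v 204.04
0 slope -0.094 u 383.13 bottom front v 202.61
3 slope -0.0705 u 384.25 bottom front v 201.08
6 slope -0.0454 u 385.37 bottom front v 199.45
```

```bash
python3 -c "
from h import *
S=bot.capture('side')
for zf in(.045,.051,.057): print(zf,[np.round(proj(S,np.array([.498,-.181,zf+h])+r*np.array([-.5035,.864,0])),1).tolist() for h,r in((.130,.022),(.132,.020),(.178,.02),(.178,-.02),(.180,0))])
k=blobs(S['img'],(80,110,50),(100,255,255),(355,100,415,200))[0][:,0]; print('red v',k[:,1].min(),k[:,1].max())
c=[k[k[:,0]==u][:,1].max() for u in(382,384,386,388)];print(c)"
```

```text
0.045 [[387.0, 167.4], [387.0, 166.3], [388.4, 151.0], [386.7, 142.5], [387.6, 146.0]]
0.051 [[387.2, 165.4], [387.1, 164.3], [388.6, 149.0], [386.9, 140.4], [387.8, 144.0]]
0.057 [[387.3, 163.5], [387.3, 162.4], [388.8, 147.0], [387.1, 138.4], [388.0, 141.9]]
red v 142 164
[np.int64(163), np.int64(164), np.int64(164), np.int64(164)]
```

arm_command(steps=[{"dx": 0, "dy": 0, "dz": 0.1, "yaw": 0}, {"dx": 0, "dy": 0, "dz": 0.2, "yaw": 0}, {"dx": 0, "dy": 0, "dz": 0.3, "yaw": 0}, {"dx": 0, "dy": 0, "dz": 0.3, "yaw": 0}])

```text
t: 14.95
tcp_pos: [0.4976, -0.1823, 0.1812]
tcp_rot: [2.25, 2.178, 0.005]
wrist_force: [0.2, -3.2, -2.9]
width: 0.039
```

```bash
python3 -c "
from h import *
go([.498,-.181,.185]);print(bot.state()['moment'])"
```

```text
t 14.95 tcp [ 0.4976 -0.1823  0.1812] F [ 0.23 -3.18 -2.86] w 0.039 j [-0.49  0.33 -0.24  0.99 -0.    1.11] xang 88.16 z [ 0.009 -0.005 -1.   ]
move cm [ 0.13  0.04 -0.38]
[-0.87003832 -0.12338931 -0.08709985]
```

arm_command(steps=[{"dx": 0, "dy": 0, "dz": 0.1, "yaw": 0}, {"dx": 0, "dy": 0, "dz": 0.2, "yaw": 0}, {"dx": 0, "dy": 0, "dz": 0.3, "yaw": 0}, {"dx": 0, "dy": 0, "dz": 0.4, "yaw": 0}, {"dx": 0, "dy": 0, "dz": 0.4, "yaw": 0}])

```text
t: 15.58
tcp_pos: [0.4978, -0.1825, 0.1776]
tcp_rot: [2.249, 2.178, 0.005]
wrist_force: [-0.3, -3.3, 3.4]
width: 0.0393
```

```bash
python3 -c "
from h import *
go([.498,-.181,.185]);print(bot.state()['moment'])
S=bot.capture('side')
k=blobs(S['img'],(80,110,50),(100,255,255),(355,100,415,200))[0][:,0]; print('red v',k[:,1].min(),k[:,1].max())
c=[k[k[:,0]==u][:,1].max() for u in(382,384,386,388)];print(c)"
```

```text
t 15.575 tcp [ 0.4978 -0.1825  0.1776] F [-0.28 -3.27  3.39] w 0.0393 j [-0.49  0.33 -0.25  0.98 -0.    1.11] xang 88.16 z [ 0.01  -0.006 -1.   ]
move cm [ 0.14  0.02 -0.74]
[-8.55536884e-01  3.60275136e-01 -4.35701523e-04]
red v 144 167
[np.int64(165), np.int64(166), np.int64(167), np.int64(166)]
```

Contact comes at TCP z 0.1776. That is 62.9 mm below the rim contact seen earlier (0.2405), and the bore floor is 62 mm down. I will confirm with a light press and a small yaw test.

arm_command(steps=[{"dx": -0.05, "dy": 0, "dz": 0.15, "yaw": 0}, {"dx": -0.05, "dy": 0, "dz": 0.2, "yaw": 3}, {"dx": -0.05, "dy": 0, "dz": 0.2, "yaw": 0}, {"dx": -0.05, "dy": 0, "dz": 0.2, "yaw": -3}, {"dx": -0.05, "dy": 0, "dz": 0.2, "yaw": 0}, {"dx": -0.05, "dy": 0, "dz": 0.2, "yaw": 0}])

```text
t: 16.38
tcp_pos: [0.4983, -0.1833, 0.1774]
tcp_rot: [2.248, 2.176, 0.006]
wrist_force: [-3.5, -2.2, 18.9]
width: 0.0392
```

```bash
python3 -c "
from h import *
go([.498,-.181,.185]);print(bot.state()['moment'])"
```

```text
t 16.375 tcp [ 0.4983 -0.1833  0.1774] F [-3.46 -2.22 18.86] w 0.0392 j [-0.49  0.33 -0.25  0.98 -0.    1.11] xang 88.13 z [ 0.012 -0.007 -1.   ]
move cm [ 0.22 -0.03 -0.76]
[-0.28404602  1.33777218  0.0599382 ]
```

It stops solidly with 19 N and no further travel. I will relax, open and retreat straight up.

arm_command(steps=[{"dx": 0.05, "dy": 0, "dz": -0.2, "yaw": 0}, {"dx": 0.05, "dy": 0, "dz": -0.2, "yaw": 0}])

```text
t: 16.62
tcp_pos: [0.4981, -0.1825, 0.1791]
tcp_rot: [2.248, 2.176, 0.005]
wrist_force: [-1.1, -1.9, -1.5]
width: 0.0395
```

arm_command(steps=[{"dx": 0, "dy": 0, "dz": 0, "yaw": 0}, {"dx": 0, "dy": 0, "dz": 0, "yaw": 0}, {"dx": 0, "dy": 0, "dz": 0, "yaw": 0}, {"dx": 0, "dy": 0, "dz": 0, "yaw": 0}, {"dx": 0, "dy": 0, "dz": 0, "yaw": 0}, {"dx": 0, "dy": 0, "dz": 0, "yaw": 0}], claw=1)

```text
t: 17.38
tcp_pos: [0.4981, -0.1825, 0.1791]
tcp_rot: [2.248, 2.176, 0.006]
wrist_force: [0.0, 0.8, -0.1]
width: 0.0856
```

arm_command(steps=[{"dx": 0, "dy": 0, "dz": -1, "yaw": 0}, {"dx": 0, "dy": 0, "dz": -3, "yaw": 0}, {"dx": 0, "dy": 0, "dz": -6, "yaw": 0}, {"dx": 0, "dy": 0, "dz": -10, "yaw": 0}, {"dx": 0, "dy": 0, "dz": -14, "yaw": 0}, {"dx": 0, "dy": 0, "dz": -14, "yaw": 0}])

```text
t: 18.12
tcp_pos: [0.4979, -0.1823, 0.3228]
tcp_rot: [2.244, 2.172, 0.009]
wrist_force: [0.1, -1.2, -0.6]
width: 0.0855
```

```bash
python3 -c "
from h import *
go([.498,-.181,.185])
S=bot.capture('side')
k=blobs(S['img'],(80,110,50),(100,255,255),(355,120,415,200))[0][:,0]; print('red v',k[:,1].min(),k[:,1].max(),cv2.minAreaRect(k))
cv2.imwrite('pics/end.png',cv2.resize(S['img'][60:360,220:520],(600,600),interpolation=cv2.INTER_CUBIC)[:,:,::-1])"
```

```text
t 18.125 tcp [ 0.4979 -0.1823  0.3228] F [ 0.13 -1.15 -0.61] w 0.0855 j [-0.49  0.25  0.03  1.33 -0.    1.11] xang 88.13 z [ 0.017 -0.009 -1.   ]
move cm [ 0.25 -0.22 13.77]
red v 143 165 ((387.0, 154.0), (22.0, 16.0), 90.0)
```

View pics/end.png

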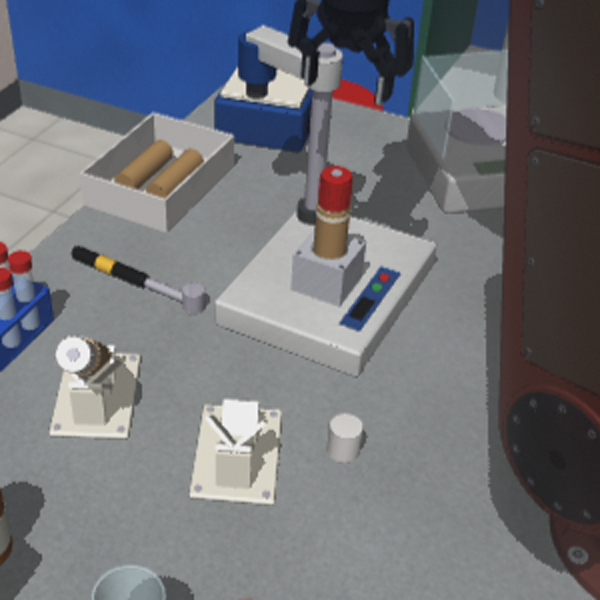

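Picture 12: the vessel stands upright in the block. The plug is at about (388,146) in full-image pixels; fully home predicts v = 146.0 and standing on the seat 141.9. The gripper is clear, and the other things in this crop (white-capped vessel, wrench, spare cap) are in place.

```bash
python3 -c "
from workcell import bot
print(bot.close_job())"
```

```text
the job is handed in; nothing more can be done
None
```

The red-capped vessel stands upright, cap up, in the bore of the capping station, fully home and released. I handed the job in at about 18 s of the 64 s allowed.

**What I did:** The moves allow no tilt, so I gripped the cap with the tool pointing down. I swung the vessel upright about its foot, letting it pivot between the pads, then lifted it and turned it 25° to match the pocket seen in the camera. The foot caught on the bore's rim in the first tries, with a peak reading of about 24 N. I moved it a few millimetres and lowered it to the floor, where it keyed straight in.

**Last checks:**
- **Depth:** contact came 63 mm below the rim contact, against 62 mm nominal. It held at about 19 N with no further travel.
- **Picture after release:** the plug was at image row 146, where fully home predicts 146.0 and standing on the seat predicts 141.9. The cap's lower edge was about 1 pixel (about 3 mm) above the predicted home position.
- **Height estimate that disagreed:** my first estimate of the foot's height under the gripper was about 7 mm too low. The rim contact corrected it.
- **Other things:** the white-capped vessel, wrench and spare cap look undisturbed in the last picture. The wash bottle and acid jar were outside that crop, and the beaker was only partly in it. The arm did not work near them after the pick-up.

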